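Clamp the fresh bracket in the shed's trigger clamp

TASK

Lift the freshly cast cream bracket out of its open mould, stand it foot down on the bed of the orange trigger clamp, lengthwise and mid-width between the sprung pad and the fixed stop, and let go of it. Then pump the trigger towards its handle, moving the jaw by the trigger alone, until the pad holds the bracket against the stop with the jaw's front face standing in the green band of the pad's rod; never drive the rod deep into its red part, as that crushes the soft casting. Finish while holding the trigger squeezed, since the pressure goes when it is let go, and leave the paint tin, screw jar and screwdriver where they are.

Things in the scene. Friction and masses are not known exactly. Their poses are not given: they have to be found in the camera images.
- bracket: cream resin casting, 110 g or so. Foot 60 x 44 x 24 mm (x, y, z) with an upright web on top, 44 long (x) x 14 thick (y) x 36 high (z 24 to 60), meant for picking it up across y. Origin at the centre of the underside, x along the foot, z up. Starts lying in the mould cavity, axes parallel to the mould's. Either end may face the stop.
- mould: open aluminium mould fixed to the bench, 116 x 100 mm, 32 mm high. Cavity 66 x 50 mm in its middle, its floor 12 mm above the bench, 20 mm deep, so the bracket's web and the top 4 mm of its foot stand out. Origin at the centre of the underside, x along the cavity's length.
- clamp: one-hand ratchet bar clamp screwed to the bench; origin on the bench, x along the bar in the closing direction, z up. In mm: bed x -5 to 115, 56 wide, top at z 22; fixed orange stop, face at x 115, 20 thick, 60 wide, top z 72; two black cheeks x -148 to -62, y to +-24, top z 80; fixed black upright handle x -138 to -120, 30 wide, top z 165; toothed bar back to x -190, below z 47.
- trigger_front (a point): point on the front (clamp +x) face of the orange trigger, 130 mm above the bench: at clamp x = -86 mm when released, about -104 mm fully squeezed. In front of it, beside it and behind the handle there is free room for fingers above z = 80 mm.
- trigger_pull (a joint): trigger angle, 0 (released; a spring returns it) to 0.30 rad (squeezed towards the handle, clamp -x). Takes 3 to 10 N with the jaw free, about 20 N at mid green. 0.1 rad drives the jaw 6.6 mm forward; on the way back the pawl clicks over teeth of 9 mm pitch while the jaw stays (or slips back 2 mm), so up to 9 mm of a stroke is lost motion and a full stroke gains 9 to 19 mm.
- jaw_slide (a joint): position of the moving black jaw along the bar, 0 to 0.085 m, growing towards the stop; starts at 0.014 to 0.034. Held only by 3 N of friction, so nearly all of the pad's pressure goes when the trigger is let go. Jaw front face at clamp x = -35 mm + this value; jaw 16 mm thick, 50 wide, top at z = 70 mm. It must not be pushed by hand.
- pad_press (a joint): how far the sprung pad is pushed into the jaw, 0 to 0.020 m (home). Spring 0.8 N per mm and 1.6 N to start. Its 16 mm thick rod shows 22 mm between pad and jaw when free: from the jaw 4 mm grey, 9 green, 9 red; the jaw's face stands in the green band from 0.004 to 0.013, middle 0.0085. Above 0.0165, well into the red, the casting is crushed.
- pad_face (a point): centre of the pad's pressing face (looks to clamp +x), 41 mm above the bench, at clamp x = -5 mm + jaw_slide - pad_press. Pad 44 wide, 34 high, 8 thick. Before clamping it is 86 to 106 mm from the stop's face.
- pad: the black sprung pad itself, with its rod; origin at the clamp's origin when jaw_slide and pad_press are 0, axes as the clamp's
- jaw: the moving black jaw with the toothed bar and the pad; origin at the clamp's origin when jaw_slide is 0, axes as the clamp's
- trigger: the orange trigger: upright flat lever 10 mm thick, 22 mm wide (y), top at z about 168 mm, just in front of the handle; origin on its pivot at clamp x = -100 mm, z = 70 mm. It leans 0.15 rad forward when released, 0.15 rad back when fully squeezed.
- paint_tin: bystander: paint tin, 84 mm across, 105 mm high; origin at the centre of its underside. Leave alone.
- screw_jar: bystander: jar, 68 mm across, 85 mm high; origin at the centre of its underside. Leave alone.
- screwdriver: bystander: red-handled screwdriver lying beyond the clamp. Leave alone.

How it is judged (in metres and radians):
On the way, in this order (a step that is already met when the one before it is completed fails the run):
1. the bracket is lifted clear of the mould in the gripper (height (world z) of bracket above 0.045 m and contact force between the fingers and bracket above 1 N), for 0.1 s.
2. the bracket stands foot down on the clamp's bed, between pad and stop, lengthwise, and let go (x of bracket in the frame of clamp between 0.03 and 0.09 m and y of bracket in the frame of clamp between -0.014 and 0.014 m and z of bracket in the frame of clamp between 0.018 and 0.027 m and angle between bracket's own z axis and vertical below 0.1 rad and angle between the x axis of bracket and the x axis of clamp, either way round below 0.25 rad and contact force between the fingers and bracket below 0.2 N and value of joint pad_press below 0.003 m), for 0.2 s.
At the end, for the whole second after the job is handed in: Bracket at rest foot down on the bed (tilt and squareness under 0.08 rad, within 16 mm of the centre line), end on the stop within 3 mm; pad pushed in 3.5 to 13.5 mm on it; fingers off the bracket, holding the trigger squeezed (over 0.04 rad and 2 N) (value of joint pad_press between 0.0035 and 0.0135 m and contact force between each of pad, clamp and bracket above 3 N and x of bracket in the frame of clamp between 0.082 and 0.088 m and y of bracket in the frame of clamp between -0.016 and 0.016 m and z of bracket in the frame of clamp between 0.018 and 0.027 m and angle between bracket's own z axis and vertical below 0.08 rad and angle between the x axis of bracket and the x axis of clamp, either way round below 0.08 rad and linear speed of bracket below 0.01 m/s and contact force between the fingers and bracket below 0.2 N and contact force between the fingers and trigger above 2 N and value of joint trigger_pull above 0.04 rad); the arm keeps its last pose, push and grip.
It fails at once if the pad's rod is driven over 16.5 mm in and crushes the bracket (value of joint pad_press above 0.0165 m or contact force between pad and bracket above 40 N).
It fails at once if the jaw is pushed by hand (contact force between the fingers and jaw above 4 N).
It fails at once if a bystander is disturbed (distance of any of paint_tin, screw_jar, screwdriver from where it was at the start of the episode above 0.03 m).
It also fails if it takes over 72 s, if anything falls off the work surface, if the arm or the gripper's body presses on something with over 40 N, if the wrist force passes 120 N, or if a joint passes its speed limit or range.

ROBOT

A 7-joint arm with a two-finger parallel gripper is mounted at the origin on the work surface. World frame = base frame: x ahead of the robot, y to its left, z up, the work surface at z = 0. Lengths are in mm, angles in rad, forces in N, time in s.
With the tool pointing down it reaches from about 400 to 900 mm from the base axis. Payload 5.6 kg.
Tool frame: the origin (TCP) lies on the centre line of the jaws, within the pads' length; the fingertips stand 19 mm ahead of it and the grasp point (between the pads) is the TCP; z points along the fingers, y is the line along which they close (so a half turn about z gives the same grasp; the last joint's range is limited). The gripper opens to 92 mm and grips with 3 to 60 N. Pads are 20 mm wide; open, the fingers measure 128 mm over their backs; the gripper's body (75 mm by 189 mm) begins 69 mm behind the grasp point.
Start: joints at [-1.288, 0.468, -0.012, 1.603, 0.006, 1.071, -0.056], TCP at [208.084, 615.8, 233.592] pointing down, gripper open.
Joint ranges: [-2.53, 2.53], [-0.31, 2.02], [-1.57, 1.55], [0.28, 2.44], [-1.29, 4.43], [0.15, 1.84], [-2.92, 2.92]. Speed limits (rad/s): [2.57, 2.57, 3.14, 3.14, 3.14, 3.14, 3.14].

INTERFACE

Orientations are given as a unit quaternion [x, y, z, w].
In Python, from rig import manip gives the robot as it stands.
- The arm moves only by the tool carry_out, never from a script. Its argument "commands" is one flat list of numbers, 4 for each row, row after row: the shift along the tool's x, y, z in m, then the turn about the tool's z in rad. In form: [tx, ty, tz, yaw, tx, ty, tz, yaw, ...]. A call has 1 to 8 rows; each row shifts and turns the commanded pose from where the row before left it, along the tool's axes as they then stand; what a row does not reach is not made up. A row lasts 1/12 s, in which the tool goes at most 41.7 mm and 7.16 degrees, less where a joint would pass 70% of its speed; a pose out of reach is approached as far as the arm can. A call with a gripper value outside its range is refused whole. "grip" is the gripper command: -1 is fully open, 1 is shut, values between are in proportion, set as the call begins (left out, the last holds). The fingers move at their own pace and stop on an object; "newtons" is the grip in N (left out, the last holds). Time passes only in rows, so rows that do not move let the fingers close. It gives the time, the measured TCP pose, the force, the opening and the grip force at its end, in the units of the state.
- manip.sense(): the state, without advancing time (a new reading comes with each control period).
- manip.grab_frame(name): name is "scene" or "top" or "wrist"; returns (picture, depth): 480x640x3 uint8, blue, green, red; 480x640 float32, mm along the optical axis (not along the pixel's ray), 0 where there is no reading.
- manip.camera_params(name): a dict with "vertical_fov" (degrees; the focal length in pixels is half the picture's height over the tangent of half this angle, whatever the lens; pixels are square), "cx", "cy" (the principal point, pixels), "world_from_camera" (4x4, takes a point from camera to world coordinates). Camera axes: x right, y up, looking along -z (the intrinsics and any distortion apply to the point x, -y, -z); pixel columns grow to the right and rows downward; lengths in mm; the calibration is good to about 2 mm. The wrist camera is an equidistant fisheye: a pixel r from the principal point sees the ray r / f radians off the axis. A picture is of the moment at which its call begins: read the wrist's pose just before it. camera_params takes no time and is no camera call; for the wrist camera it gives the pose at the moment of the call.
- manip.finish_job(): hands the job in; it is judged then, once.
Trained networks look in the newest picture that a camera, given by its name, has taken for a name from the list of things; names that differ only in an ending like _2 or _b are one class to them, and where a whole thing is asked for, a point or a joint stands for the part that bears it (a point fixed in the world has none). Each returns a list of dicts, best first, with "confidence" (0 to 1); they miss things now and then, are a little off and sometimes report something else, mostly with a low value. They report only what shows in the picture. A call takes as long as a camera call.
- manip.recognise(target, camera): "location" ([row, column] in pixels, amid what is visible of it).
- manip.place_of(target, camera): "location" ([row, column] in pixels: a listed point, or the origin of a listed thing).
The state is a dict: "t": time; "q": joint angles; "qvel": joint speeds; "effort": joint torques, N m; "tcp_pos": TCP position; "eef_rot": TCP orientation; "contact_force": force on the tool from outside, world axes, zero at the start; "moment": the same for the moment, N m; "opening": finger opening in mm; "finger_force": force on a finger pad.
Only numpy, scipy, OpenCV 4.12 (cv2) and the standard library are available. Lean on these libraries where they do the work, as an engineer would, in place of code of your own. Each camera call takes 0.05 s, during which the arm holds its last target. There are 200 camera calls.

## Working session

There is one attempt and no reset: what is moved stays moved. The work goes in short steps, Python scripts to look and compute and a tool call to move; the robot and the scene stay as the last step left them, time stands still between calls to the robot, and variables do not carry over. Pictures are saved under pics/ and viewed, at most 13 in all, crops included, and the job is handed in when it is done.

Besides the shell and the picture viewer there is one more tool, called as name(argument=value, ...) on one line, values as JSON. carry_out: Moves the arm, as the interface text tells. Its arguments: {"type":"object","properties":{"commands":{"type":"array"},"grip":{"type":"number"},"newtons":{"type":"number"}},"required":["commands"]}

```bash
mkdir -p pics; cat > h.py <<'E'
import numpy as np, cv2
from rig import manip
def ray(cam,px,P=None):
    P=P or manip.camera_params(cam); f=240/np.tan(np.radians(P["vertical_fov"])/2)
    u=(px[1]-P["cx"]);v=(px[0]-P["cy"])
    if cam=="wrist":
        r=np.hypot(u,v);th=r/f;s=np.sin(th)/max(r,1e-9);d=np.array([u*s,-v*s,-np.cos(th)])
    else: d=np.array([u/f,-v/f,-1.])
    T=np.array(P["world_from_camera"]);return T[:3,3],T[:3,:3]@d
def atz(cam,px,z,P=None):
    o,d=ray(cam,px,P);return o+d*(z-o[2])/d[2]
def proj(cam,p,P=None):
    P=P or manip.camera_params(cam); f=240/np.tan(np.radians(P["vertical_fov"])/2)
    T=np.array(P["world_from_camera"]);c=T[:3,:3].T@(np.array(p)-T[:3,3])
    x,y,z=c[0],-c[1],-c[2]
    if cam=="wrist":
        rr=np.hypot(x,y);th=np.arctan2(rr,z);return [P["cy"]+f*th*y/rr,P["cx"]+f*th*x/rr]
    return [P["cy"]+f*y/z,P["cx"]+f*x/z]
E
python3 - <<'E'
from h import *
np.set_printoptions(precision=1,suppress=True)
ims=[]
for c in("scene","top"):
    P=manip.camera_params(c);print(c,P["vertical_fov"],np.array(P["world_from_camera"]))
    im,d=manip.grab_frame(c);cv2.imwrite(f"pics/{c}0.png",im);np.save(f"{c}d.npy",d)
    for n,z in [("bracket",12),("mould",0),("clamp",0),("trigger_front",130),("pad_face",41),("jaw",0),("trigger",70),("pad",0),("paint_tin",0),("screw_jar",0),("screwdriver",0)]:
        for r in manip.place_of(n,c)[:1]: print(n,np.round(r["location"]),round(r["confidence"],2),atz(c,r["location"],z))
print(manip.sense())
E
```

```text
scene 50.34747539027922 [[  -0.3   -0.5    0.8 1520.2]
 [   1.    -0.1    0.2  288.7]
 [  -0.     0.8    0.5  736.7]
 [   0.     0.     0.     1. ]]
bracket [276. 437.] 0.82 [531.7 304.8  12. ]
mould [282. 436.] 0.63 [539.2 304.6   0. ]
clamp [264. 286.] 0.65 [563.2 -56.    0. ]
trigger_front [219. 245.] 0.47 [ 591.7 -141.7  130. ]
pad_face [251. 289.] 0.53 [564.6 -45.5  41. ]
jaw [263. 297.] 0.84 [552.5 -30.3   0. ]
trigger [238. 244.] 0.5 [ 581.7 -152.8   70. ]
pad [263. 295.] 0.49 [553.3 -36.    0. ]
paint_tin [209. 222.] 0.95 [ 355.8 -320.2    0. ]
screw_jar [231. 393.] 0.9 [343.2 175.1   0. ]
screwdriver [334. 333.] 0.58 [769.7 114.1   0. ]
top 50.50022833153947 [[   0.     1.    -0.2  358.2]
 [  -1.     0.     0.     1.5]
 [   0.     0.2    1.  1137.9]
 [   0.     0.     0.     1. ]]
bracket [257. 177.] 0.96 [530.9 316.3  12. ]
mould [259. 180.] 0.81 [529.9 314.7   0. ]
clamp [248. 347.] 0.59 [561.3 -63.3   0. ]
trigger_front [230. 390.] 0.71 [ 576.8 -141.9  130. ]
pad_face [247. 338.] 0.53 [556.9 -39.7  41. ]
jaw [252. 335.] 0.94 [551.5 -36.1   0. ]
trigger [234. 391.] 0.44 [ 581.8 -152.9   70. ]
pad [249. 335.] 0.52 [558.9 -35.1   0. ]
paint_tin [343. 457.] 0.63 [ 352.9 -307.1    0. ]
screw_jar [343. 241.] 0.65 [346.7 168.1   0. ]
screwdriver [157. 272.] 0.8 [774.3 114.1   0. ]
{'t': 1.2, 'q': array([-1.3,  0.5, -0. ,  1.6,  0. ,  1.1, -0.1]), 'qvel': array([-0.,  0.,  0., -0., -0.,  0.,  0.]), 'effort': array([  0. , -52. ,  -0. , -24.4,  -0.1,   0. ,   0. ]), 'tcp_pos': array([208.1, 615.8, 233.6]), 'eef_rot': array([0.2, 1. , 0. , 0. ]), 'contact_force': array([ 0.6, -0.3, -0.4]), 'moment': array([0.1, 0. , 0. ]), 'finger_force': 0.0, 'opening': 91.93039025768522}
```

```bash
python3 - <<'E'
import cv2
a=cv2.imread("pics/top0.png")[150:390,110:510];cv2.imwrite("pics/top0c.png",cv2.resize(a,None,fx=2,fy=2,interpolation=cv2.INTER_CUBIC))
E
```

```text
(no output)
```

View pics/top0c.png

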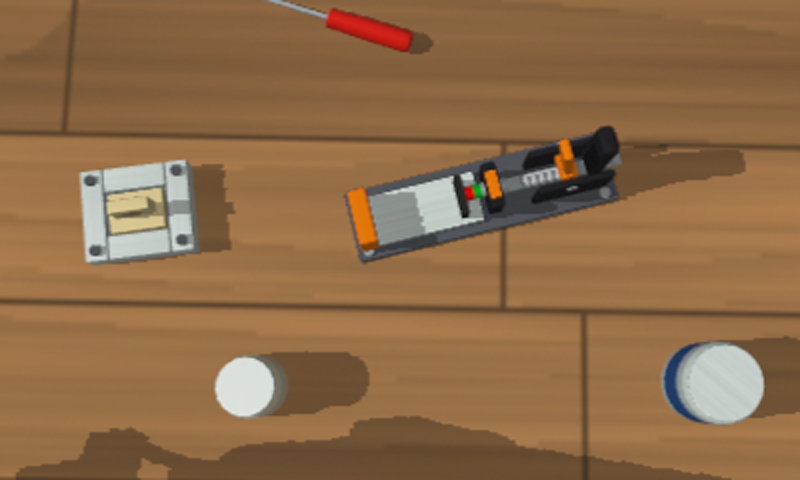

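View pics/scene0.png

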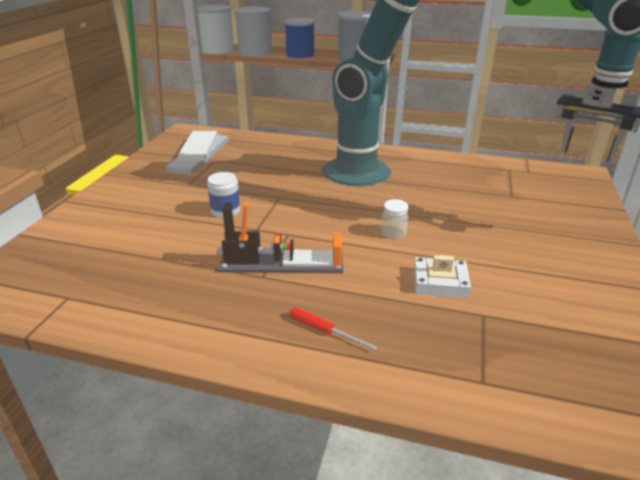

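The top crop shows the mould at crop (139,212), turned a few degrees. The clamp's stop is at (362,218) and its trigger at (566,158), so it closes towards world +y and slightly -x. Next I measure angles from depth.

```bash
python3 - <<'E'
from h import *
np.set_printoptions(precision=2,suppress=True)
P=manip.camera_params("top");d=np.load("topd.npy");f=240/np.tan(np.radians(P["vertical_fov"])/2)
v,u=np.mgrid[:480,:640];C=np.stack([(u-P["cx"])/f*d,-(v-P["cy"])/f*d,-d],-1)
T=np.array(P["world_from_camera"]);W=C@T[:3,:3].T+T[:3,3];W[d==0]=9999
def rect(n,lo,hi,x0,x1,y0,y1):
    m=(W[...,2]>lo)&(W[...,2]<hi)&(W[...,0]>x0)&(W[...,0]<x1)&(W[...,1]>y0)&(W[...,1]<y1)
    p=W[m]; r=cv2.minAreaRect(p[:,:2].astype(np.float32)); print(n,len(p),np.array(r[0]),np.array(r[1]),round(r[2],2),"zmed",np.median(p[:,2]))
print("table z",np.median(W[300:320,300:420,2]))
rect("mould",26,40,450,610,220,390)
rect("web",60,85,450,610,220,390)
rect("stop",62,82,480,620,0,80)
rect("bed",16,30,480,620,-60,50)
rect("all clamp>6",6,60,480,640,-220,80)
rect("cheeks",72,90,520,640,-200,-60)
rect("handle",150,185,500,650,-230,-100)
E
```

```text
table z 0.9602830740627724
mould 2147 [533.75 310.06] [101.55 118.22] 8.15 zmed 33.05133941454187
web 162 [532.64 308.33] [15.38 44.65] 9.45 zmed 72.38924935968032
stop 265 [526.06  59.96] [60.04 19.8 ] 14.56 zmed 72.27047861580286
bed 1174 [543.35  -6.42] [ 78.04 124.29] 14.95 zmed 22.63052770963111
all clamp>6 3566 [559.37 -70.18] [158.63 299.52] 0.02 zmed 19.29701874445948
cheeks 429 [ 576.68 -132.54] [ 49.95 127.79] 16.19 zmed 78.55668389178913
handle 217 [ 588.46 -166.83] [29.88 59.59] 8.33 zmed 165.080989314902
```

```bash
cat >> h.py <<'E'
from scipy.spatial.transform import Rotation as Ro
CO=np.array([557.5,-61.0]);CA=np.radians(104.56)
def cl(x,y=0): return CO+x*np.array([np.cos(CA),np.sin(CA)])+y*np.array([-np.sin(CA),np.cos(CA)])
def go(x,y,z,yang):
    "tool shift (now-axes) and turn to reach world x,y,z with tool y along yang deg (mod 180)"
    s=manip.sense();R=Ro.from_quat(s["eef_rot"]).as_matrix()
    t=R.T@(np.array([x,y,z])-s["tcp_pos"]);a=np.degrees(np.arctan2(R[1,1],R[0,1]))
    dw=(yang-a+90)%180-90
    Rd=R@Ro.from_euler('z',-np.radians(dw)).as_matrix()
    print("shift mm",t.round(1),"| after turn first",(Rd.T@(np.array([x,y,z])-s["tcp_pos"])).round(1),"yaw",round(-np.radians(dw),3),"tool z",R[:,2].round(3),"ty ang",a.round(1),"q7",round(s["q"][6],2),"tcp",s["tcp_pos"].round(1),"t",s["t"])
E
python3 -c "
from h import *
go(532.6,308.3,200,9)"
```

```text
shift mm [-405.9 -187.4   33.6] | after turn first [-354.5  272.4   33.6] yaw 1.088 tool z [ 0.  0. -1.] ty ang 71.3 q7 -0.06 tcp [208.1 615.8 233.6] t 1.2
```

carry_out(commands=[-0.025,-0.0117,0,0,-0.025,-0.0117,0,0,-0.025,-0.0117,0,0,-0.025,-0.0117,0,0,-0.025,-0.0117,0,0,-0.025,-0.0117,0,0,-0.025,-0.0117,0,0,-0.025,-0.0117,0,0], grip=-1)

```text
t: 1.87
tcp_pos: [368.4, 462.1, 233.8]
eef_rot: [0.162, 0.987, 0.0, 0.0]
contact_force: [0.2, -0.0, 0.6]
opening: 91.9
finger_force: 0.0
```

carry_out(commands=[-0.025,-0.0117,0.004,0,-0.025,-0.0117,0.004,0,-0.025,-0.0117,0.004,0,-0.025,-0.0117,0.004,0,-0.025,-0.0117,0.004,0,-0.025,-0.0117,0.004,0,-0.025,-0.0117,0.004,0,-0.025,-0.0117,0.004,0])

```text
t: 2.53
tcp_pos: [528.0, 309.4, 201.6]
eef_rot: [0.162, 0.987, 0.0, 0.0]
contact_force: [0.4, 0.4, 0.9]
opening: 91.5
finger_force: 0.0
```

carry_out(commands=[0,0,0,0.12,0,0,0,0.12,0,0,0,0.12,0,0,0,0.12,0,0,0,0.12,0,0,0,0.12,0,0,0,0.12,0,0,0,0.12])

```text
t: 3.2
tcp_pos: [527.1, 310.5, 201.7]
eef_rot: [0.602, 0.799, 0.0, -0.0]
contact_force: [-0.2, 0.3, 0.6]
opening: 91.8
finger_force: 0.0
```

carry_out(commands=[0,0,0,0.12,0,0,0,0,0,0,0,0])

```text
t: 3.45
tcp_pos: [527.0, 310.6, 201.6]
eef_rot: [0.645, 0.764, -0.0, 0.0]
contact_force: [0.1, 0.3, -0.5]
opening: 91.9
finger_force: 0.0
```

```bash
python3 - <<'E'
from h import *
P=manip.camera_params("wrist");im,d=manip.grab_frame("wrist");cv2.imwrite("pics/w1.png",im)
for n,z in(("bracket",12),("mould",0)):
    for r in manip.place_of(n,"wrist")[:1]: print(n,r,atz("wrist",r["location"],z,P))
go(532.6,308.3,60,9)
E
```

```text
bracket {'location': [225.5, 330.2], 'confidence': 0.73} [536.43631289 309.65331856  12.        ]
shift mm [ -3.1   5.  141.7] | after turn first [ -3.    5.1 141.7] yaw 0.01 tool z [ 0.  0. -1.] ty ang 9.6 q7 -0.26 tcp [527.1 310.5 201.7] t 3.6
```

View pics/w1.png

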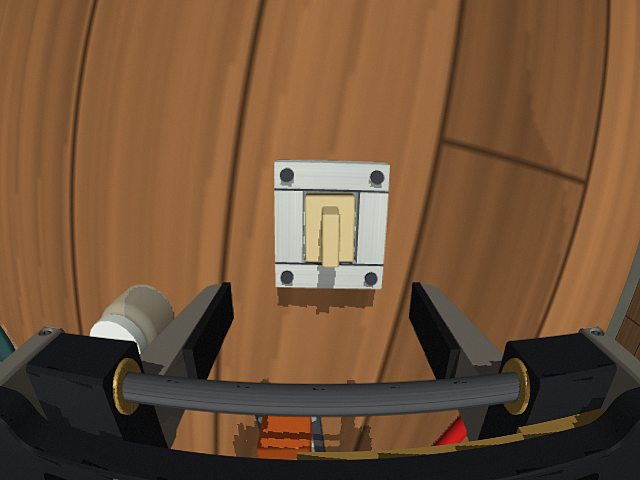

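The wrist view shows the web lined up with the fingers, its top spanning columns 322-340 and rows 207-266.

```bash
python3 - <<'E'
from h import *
np.set_printoptions(precision=1,suppress=True)
for p in [(237,331),(207,322),(207,340),(266,322),(266,340)]: print(atz("wrist",p,72))
for p in [(160,275),(163,390),(288,275),(289,382)]: print(atz("wrist",p,32))
E
```

```text
[534.7 314.9  72. ]
[523.7 337.3  72. ]
[537.3 339.7  72. ]
[531.8 289.9  72. ]
[546.1 292.3  72. ]
[478.3 363.9  32. ]
[576.7 378.4  32. ]
[494.4 246.   32. ]
[594.5 261.7  32. ]
```

carry_out(commands=[-0.001,0.0074,0.02,0.015,0,0,0.03,0,0,0,0.03,0,0,0,0.025,0,0,0,0.02,0,0,0,0.016,0,0,0,0,0,0,0,0,0])

```text
t: 4.27
tcp_pos: [534.3, 310.2, 60.1]
eef_rot: [0.652, 0.758, -0.001, -0.0]
contact_force: [0.1, 0.5, 1.0]
opening: 92.0
finger_force: 0.0
```

carry_out(commands=[0,0,0,0,0,0,0,0,0,0,0,0,0,0,0,0,0,0,0,0,0,0,0,0,0,0,0,0,0,0,0,0], grip=1, newtons=25)

```text
t: 4.93
tcp_pos: [534.6, 310.7, 60.7]
eef_rot: [0.652, 0.758, 0.0, 0.0]
contact_force: [-0.3, -0.4, -0.0]
opening: 40.3
finger_force: 0.0
```

carry_out(commands=[0,0,0,0,0,0,0,0,0,0,0,0,0,0,0,0,0,0,0,0,0,0,0,0,0,0,0,0])

```text
t: 5.52
tcp_pos: [534.6, 310.6, 60.5]
eef_rot: [0.652, 0.758, -0.0, -0.0]
contact_force: [-0.1, -0.2, -0.7]
opening: 13.9
finger_force: 25.0
```

carry_out(commands=[0,0,-0.005,0,0,0,-0.01,0,0,0,-0.015,0,0,0,-0.02,0,0,0,-0.02,0,0,0,-0.02,0,0,0,0,0,0,0,0,0])

```text
t: 6.18
tcp_pos: [535.3, 311.1, 152.3]
eef_rot: [0.652, 0.758, 0.002, 0.0]
contact_force: [-0.1, -0.7, -0.6]
opening: 14.1
finger_force: 25.0
```

```bash
python3 - <<'E'
from h import *
im,d=manip.grab_frame("wrist");cv2.imwrite("pics/w2.png",im)
for r in manip.place_of("bracket","wrist")[:1]: print(r)
for x in (80,):
  print(cl(x)); go(*cl(x),150,14.56)
E
```

```text
{'location': [278.5, 321.1], 'confidence': 0.73}
[537.38850333  16.43079298]
shift mm [-2.912e+02 -4.050e+01  2.000e-01] | after turn first [-2.854e+02 -7.060e+01  2.000e-01] yaw -0.104 tool z [-0.001 -0.    -1.   ] ty ang 8.6 q7 -0.25 tcp [533.9 310.5 150. ] t 6.2833
```

View pics/w2.png

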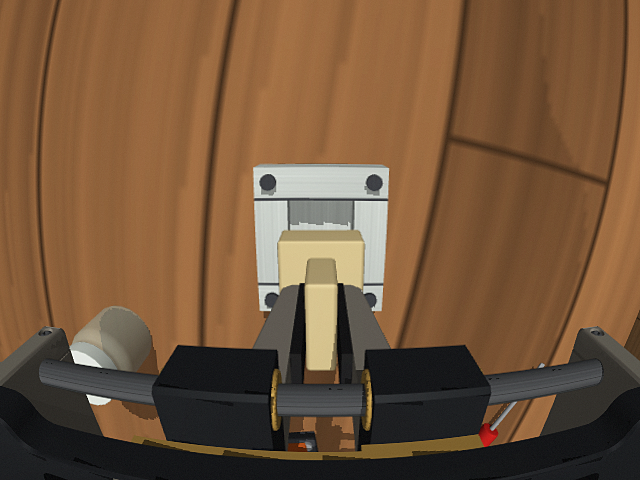

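The bracket is held square: web top at rows 259-370, column 321, and the foot's far edge near row 232.

```bash
python3 - <<'E'
from h import *
s=manip.sense();R=Ro.from_quat(s["eef_rot"]).as_matrix();z=s["tcp_pos"][2]
for p,zz in [((259,320),z+11.5),((232,280),z-24.5),((232,363),z-24.5),((370,320),z+11.5)]:
  print((R.T@(atz("wrist",p,zz)-s["tcp_pos"])).round(1))
E
```

```text
[ 33.8  -0.2 -11.5]
[ 35.2 -19.8  24.5]
[35.3 20.9 24.5]
[-20.   -0.2 -11.5]
```

carry_out(commands=[-0.02,-0.003,0,0,-0.029,-0.004,0,0,-0.029,-0.004,0,0,-0.029,-0.004,0,0,-0.029,-0.004,0,0,-0.029,-0.004,0,0,-0.029,-0.004,0,0,-0.029,-0.004,0,0])

```text
t: 6.95
tcp_pos: [536.1, 83.9, 149.3]
eef_rot: [0.652, 0.758, -0.001, -0.001]
contact_force: [0.7, -0.3, -0.1]
opening: 13.5
finger_force: 25.0
```

carry_out(commands=[-0.029,-0.004,0,0,-0.02,-0.0045,0,0,-0.019,-0.001,0,0,0,0,0,-0.052,0,0,0,-0.052,0,0,0,0,0,0,0,0])

```text
t: 7.53
tcp_pos: [537.3, 16.8, 149.6]
eef_rot: [0.612, 0.79, -0.001, -0.001]
contact_force: [0.0, 0.3, -1.7]
opening: 14.0
finger_force: 25.0
```

```bash
python3 - <<'E'
from h import *
im,d=manip.grab_frame("wrist");cv2.imwrite("pics/w3.png",im)
for n,z in(("clamp",0),("jaw",0),("pad_face",41),("trigger_front",130)):
  for r in manip.place_of(n,"wrist")[:1]: print(n,r,atz("wrist",r["location"],z))
go(*cl(80),72,14.56)
for x,y,z in((115,-30,72),(115,30,72),(135,30,72),(135,-30,72)):
  print(proj("wrist",[*cl(x,y),z]))
E
```

```text
shift mm [-0.6 -0.6 78.4] | after turn first [-0.6 -0.6 78.4] yaw -0.0 tool z [-0. -0. -1.] ty ang 14.6 q7 0.34 tcp [537.8  17.2 150.4] t 7.7833
[np.float64(211.29223097746603), np.float64(366.9100165168077)]
[np.float64(211.2639504253254), np.float64(272.0668188669792)]
[np.float64(179.8980068439514), np.float64(271.22782631847593)]
[np.float64(179.90966999939644), np.float64(367.73924822152816)]
```

View pics/w3.png

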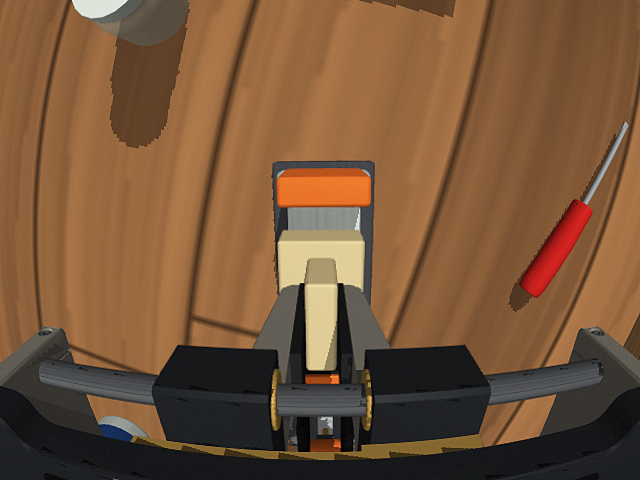

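The stop is at rows 169-207, columns 277-371, with the foot below it at rows 232 and on. I need a zoom to tell the edges apart.

```bash
python3 - <<'E'
from h import *
a=cv2.imread("pics/w3.png")[150:300,240:400];cv2.imwrite("pics/w3c.png",cv2.resize(a,None,fx=4,fy=4,interpolation=cv2.INTER_CUBIC))
s=manip.sense();R=Ro.from_quat(s["eef_rot"]).as_matrix();z=s["tcp_pos"][2]
T=np.array(manip.camera_params("wrist")["world_from_camera"]);print((R.T@(T[:3,3]-s["tcp_pos"])).round(1),(R.T@-T[:3,2]).round(2))
for p,zz in [((259,320),z-24.5),((283,320),z+11.5),((232,321),z-48.5),((241,321),z-24.5)]:
  print((R.T@(atz("wrist",p,zz)-s["tcp_pos"])).round(1))
for z in(22,72):
  for x in (115,135): print(x,z,proj("wrist",[*cl(x),z]))
E
```

```text
[ 8.210e+01  1.000e-01 -1.509e+02] [-0.29  0.    0.96]
[21.2 -0.2 24.5]
[ 23.4  -0.1 -11.5]
[28.8  0.4 48.5]
[30.6  0.3 24.5]
115 22 [np.float64(197.7492728331528), np.float64(319.6926982381291)]
135 22 [np.float64(171.61554456832283), np.float64(319.69290878212416)]
115 72 [np.float64(211.10200328440794), np.float64(319.4680923167643)]
135 72 [np.float64(179.54580922807008), np.float64(319.4623127877657)]
```

View pics/w3c.png

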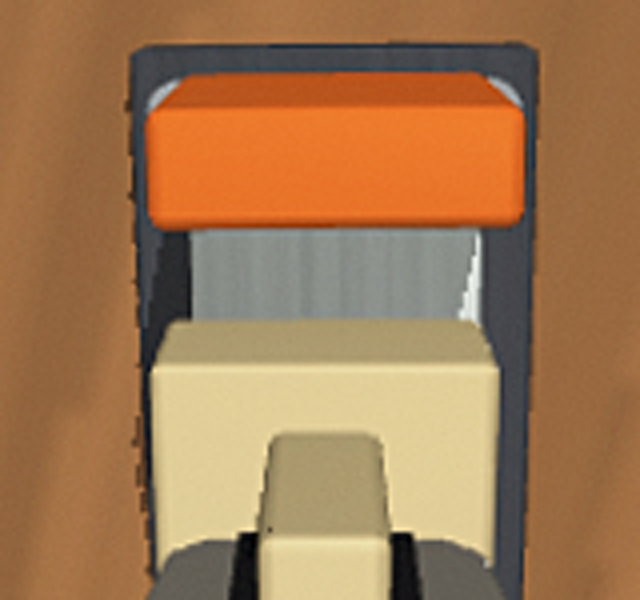

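```bash
sed -i 's/CO=np.array(\[557.5,-61.0\])/CO=np.array([559.3,-58.0])/' h.py; python3 -c "
from h import *
go(*cl(80),71.2,14.56)"
```

```text
shift mm [ 1.9  1.9 79.2] | after turn first [ 1.9  1.9 79.2] yaw -0.0 tool z [-0. -0. -1.] ty ang 14.6 q7 0.34 tcp [537.8  17.2 150.4] t 7.7833
```

carry_out(commands=[0.002,0.0025,0.02,0,0,0,0.02,0,0,0,0.015,0,0,0,0.012,0,0,0,0.006,0,0,0,0.004,0,0,0,0.001,0,0,0,0,0])

```text
t: 8.45
tcp_pos: [540.2, 19.4, 72.9]
eef_rot: [0.612, 0.791, 0.0, 0.0]
contact_force: [0.4, 1.1, -0.8]
opening: 14.0
finger_force: 25.0
```

carry_out(commands=[0,0,0.0005,0,0,0,0.0005,0,0,0,0,0,0,0,0,0])

```text
t: 8.78
tcp_pos: [540.1, 19.5, 72.0]
eef_rot: [0.612, 0.791, 0.0, 0.0]
contact_force: [0.2, -0.9, -2.0]
opening: 14.0
finger_force: 25.0
```

carry_out(commands=[0,0,0.0007,0,0,0,0.0005,0,0,0,0,0,0,0,0,0])

```text
t: 9.12
tcp_pos: [540.0, 19.5, 70.5]
eef_rot: [0.612, 0.791, 0.0, 0.0]
contact_force: [0.1, 0.2, 0.2]
opening: 13.6
finger_force: 25.0
```

carry_out(commands=[0,0,0.0003,0,0,0,0.0003,0,0,0,0,0,0,0,0,0])

```text
t: 9.45
tcp_pos: [540.1, 19.4, 70.5]
eef_rot: [0.612, 0.791, 0.0, -0.0]
contact_force: [-2.2, -0.2, 6.7]
opening: 14.0
finger_force: 25.0
```

Contact made; release.

carry_out(commands=[0,0,-0.0003,0,0,0,0,0,0,0,0,0,0,0,0,0,0,0,0,0,0,0,0,0,0,0,0,0,0,0,0,0], grip=-1)

```text
t: 10.12
tcp_pos: [539.9, 19.4, 70.1]
eef_rot: [0.612, 0.791, -0.0, 0.0]
contact_force: [-0.5, -0.5, 0.8]
opening: 65.2
finger_force: 0.0
```

carry_out(commands=[0,0,-0.01,0,0,0,-0.02,0,0,0,-0.03,0,0,0,-0.035,0,0,0,-0.035,0,0,0,-0.03,0,0,0,0,0,0,0,0,0])

```text
t: 10.78
tcp_pos: [540.9, 19.4, 232.6]
eef_rot: [0.612, 0.791, 0.002, 0.001]
contact_force: [-0.2, 0.1, -1.0]
opening: 91.8
finger_force: 0.0
```

```bash
python3 - <<'E'
from h import *
np.set_printoptions(precision=1,suppress=True)
im,d=manip.grab_frame("wrist");cv2.imwrite("pics/w4.png",im)
for n,z in(("bracket",22),("clamp",0),("jaw",0),("pad_face",41),("trigger_front",130)):
  for r in manip.place_of(n,"wrist")[:1]: print(n,r,atz("wrist",r["location"],z))
for c in (0,):
  for q in ((115,30,72),(115,-30,72),(80,0,22),(110,22,46),(110,-22,46),(-5,28,22)): print(q,np.array(proj("wrist",[*cl(q[0],q[1]),q[2]])))
print(cl(0),cl(-86))
go(*cl(-124),240,14.56+90)
E
```

```text
bracket {'location': [216.8, 318.9], 'confidence': 0.59} [537.1  20.9  22. ]
clamp {'location': [285.3, 315.7], 'confidence': 0.91} [553.7 -60.    0. ]
jaw {'location': [189.9, 528.1], 'confidence': 0.73} [760.4 110.3   0. ]
pad_face {'location': [282.6, 319.0], 'confidence': 0.68} [552.3 -39.2  41. ]
trigger_front {'location': [423.0, 318.1], 'confidence': 0.7} [ 577.8 -138.6  130. ]
(115, 30, 72) [191.4 285.1]
(115, -30, 72) [191.4 356.8]
(80, 0, 22) [218.7 321. ]
(110, 22, 46) [192.4 296.8]
(110, -22, 46) [192.5 345.2]
(-5, 28, 22) [297.1 294.6]
[559.3 -58. ] [ 580.9 -141.2]
shift mm [-203.9    0.   -11.1] | after turn first [ -0.  203.9 -11.1] yaw 1.571 tool z [-0. -0. -1.] ty ang 14.5 q7 0.29 tcp [539.2  19.3 228.9] t 11.0833
```

View pics/w4.png

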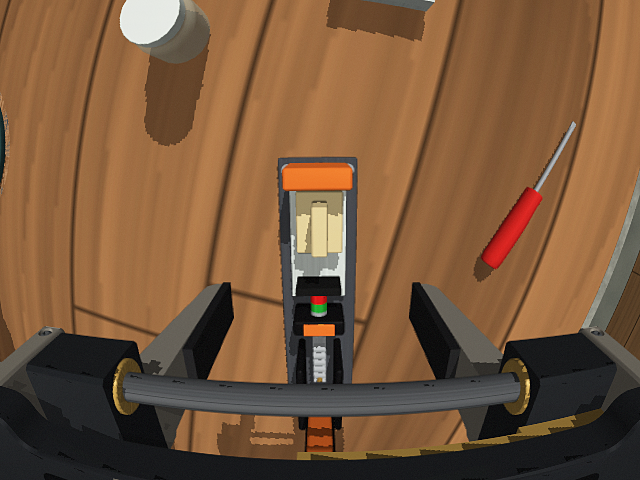

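The bracket stands square on the bed with its web at about (230,319). The pad is at row 285, the rod is free and the trigger is near (430,320).

carry_out(commands=[-0.02,0,-0.005,0,-0.03,0,-0.005,0,-0.03,0,0,0,-0.03,0,0,0,-0.03,0,0,0,-0.03,0,0,0,-0.02,0,0,0,-0.0155,0,0,0])

```text
t: 11.75
tcp_pos: [591.1, -182.3, 239.0]
eef_rot: [0.613, 0.79, -0.001, -0.0]
contact_force: [0.2, -0.1, -0.4]
opening: 92.0
finger_force: 0.0
```

carry_out(commands=[0,0,0,0.12,0,0,0,0.12,0,0,0,0.12,0,0,0,0.12,0,0,0,0.12,0,0,0,0.12,0,0,0,0.12,0,0,0,0.12])

```text
t: 12.42
tcp_pos: [591.1, -179.4, 239.0]
eef_rot: [0.909, 0.416, -0.001, -0.0]
contact_force: [-0.0, -0.5, 0.1]
opening: 91.7
finger_force: 0.0
```

carry_out(commands=[0,0,0,0.12,0,0,0,0.12,0,0,0,0.12,0,0,0,0.12,0,0,0,0.12,0,0,0,0.01,0,0,0,0,0,0,0,0])

```text
t: 13.08
tcp_pos: [591.4, -179.4, 239.6]
eef_rot: [0.992, 0.129, -0.0, -0.0]
contact_force: [-1.1, 0.6, -0.9]
opening: 91.8
finger_force: 0.0
```

```bash
python3 - <<'E'
from h import *
np.set_printoptions(precision=1,suppress=True)
im,d=manip.grab_frame("wrist");cv2.imwrite("pics/w5.png",im)
for n,z in(("bracket",22),("clamp",0),("pad_face",41),("trigger_front",130)):
  for r in manip.place_of(n,"wrist")[:1]: print(n,r,atz("wrist",r["location"],z))
for q in ((-86,11,130),(-86,-11,130),(-138,15,165),(-138,-15,165),(-120,15,165)): print(q,np.array(proj("wrist",[*cl(q[0],q[1]),q[2]])))
go(*cl(-126),130,14.56+90)
E
```

```text
bracket {'location': [218.7, 135.6], 'confidence': 0.83} [539.   19.5  22. ]
clamp {'location': [212.3, 208.6], 'confidence': 0.95} [560.4 -58.8   0. ]
pad_face {'location': [223.6, 182.0], 'confidence': 0.9} [553.7 -43.3  41. ]
trigger_front {'location': [248.5, 267.1], 'confidence': 0.64} [ 580.9 -140.7  130. ]
(-86, 11, 130) [262.7 268.4]
(-86, -11, 130) [234.4 267.2]
(-138, 15, 165) [286.4 340. ]
(-138, -15, 165) [242.9 340.9]
(-120, 15, 165) [286.4 312.7]
shift mm [ -0.6   0.2 110.1] | after turn first [ -0.6   0.2 110.1] yaw 0.001 tool z [ 0.  0. -1.] ty ang -75.4 q7 -0.71 tcp [ 591.5 -179.6  240.1] t 13.3333
```

View pics/w5.png

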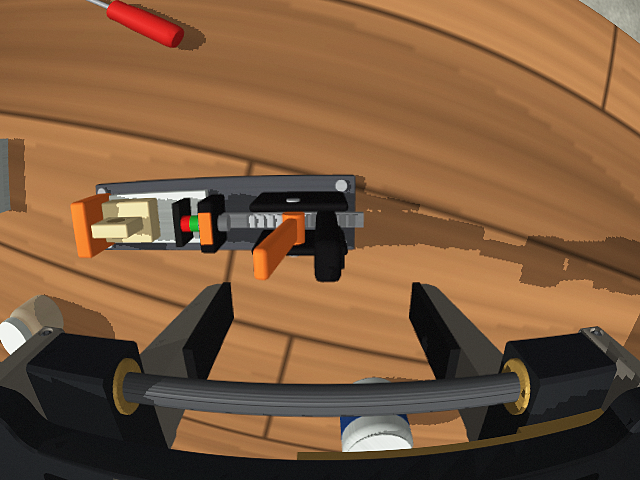

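The wrist view shows the trigger top at (260,275), the handle at (325,245), and the pad, rod and jaw at columns 180-215, which agrees with my clamp frame. Lower the fingers around the trigger and handle.

carry_out(commands=[0,0,0.015,0,0,0,0.025,0,0,0,0.025,0,0,0,0.02,0,0,0,0.015,0,0,0,0.01,0,0,0,0,0,0,0,0,0])

```text
t: 14.0
tcp_pos: [591.7, -179.8, 130.3]
eef_rot: [0.992, 0.127, 0.0, 0.0]
contact_force: [0.7, -0.4, 0.8]
opening: 91.7
finger_force: 0.0
```

carry_out(commands=[0,0.003,0,0,0,0.003,0,0,0,0.003,0,0,0,0.003,0,0,0,0.003,0,0,0,0.003,0,0,0,0.003,0,0,0,0,0,0])

```text
t: 14.67
tcp_pos: [597.2, -197.9, 130.6]
eef_rot: [0.992, 0.127, 0.0, -0.002]
contact_force: [-2.3, 8.1, 7.9]
opening: 91.8
finger_force: 4.5
```

```bash
cat > look.py <<'E'
from h import *
import sys
np.set_printoptions(precision=1,suppress=True)
im,d=manip.grab_frame("wrist");cv2.imwrite(f"pics/{sys.argv[1]}.png",im)
M=np.array([[np.cos(CA),np.sin(CA)],[-np.sin(CA),np.cos(CA)]])
for n,z in(("pad_face",41),("trigger_front",130),("bracket",22)):
  for r in manip.place_of(n,"wrist")[:1]: print(n,np.array(r["location"]),round(r["confidence"],2),"clamp xy",M@(atz("wrist",r["location"],z)[:2]-CO))
s=manip.sense();print("tcp clamp",M@(s["tcp_pos"][:2]-CO),"z",s["tcp_pos"][2],"F clamp",M@s["contact_force"][:2],"t",s["t"])
E
python3 look.py w6
```

```text
pad_face [256.9  97.1] 0.89 clamp xy [31.1  0.3]
trigger_front [319.  222.3] 0.91 clamp xy [-97.9  -0.4]
bracket [248.6  65.6] 0.56 clamp xy [79.9 -0.1]
tcp clamp [-144.9   -1.5] z 130.60958819727384 F clamp [7.6 1.3] t 14.8667
```

carry_out(commands=[0,0.002,0,0,0,0.002,0,0,0,-0.006,0,0,0,-0.006,0,0,0,-0.006,0,0,0,-0.006,0,0,0,0,0,0,0,0,0,0])

```text
t: 15.53
tcp_pos: [591.8, -180.4, 130.1]
eef_rot: [0.992, 0.127, 0.0, 0.0]
contact_force: [0.1, 0.1, -0.2]
opening: 92.0
finger_force: 0.0
```

```bash
python3 look.py w7
```

```text
pad_face [258.9 109.7] 0.82 clamp xy [35.6  2.1]
trigger_front [321.6 235.5] 0.62 clamp xy [-86.5   1.2]
bracket [249.7  79.5] 0.96 clamp xy [79.8  1. ]
tcp clamp [-127.    -0.7] z 130.1350899012197 F clamp [-0.1  0. ] t 15.7333
```

carry_out(commands=[0,0.003,0,0,0,0.003,0,0,0,0.003,0,0,0,0.003,0,0,0,0.003,0,0,0,0.003,0,0,0,0.003,0,0,0,0.0015,0,0])

```text
t: 16.4
tcp_pos: [597.1, -199.3, 130.1]
eef_rot: [0.992, 0.128, -0.001, -0.003]
contact_force: [-3.8, 9.6, 8.4]
opening: 92.0
finger_force: 5.9
```

carry_out(commands=[0,0,0,0,0,-0.005,0,0,0,-0.006,0,0,0,-0.006,0,0,0,-0.0055,0,0,0,0,0,0,0,0,0,0])

```text
t: 16.98
tcp_pos: [591.8, -180.5, 130.1]
eef_rot: [0.992, 0.127, 0.0, 0.0]
contact_force: [-0.2, -0.6, -0.3]
opening: 92.1
finger_force: 0.0
```

```bash
python3 look.py w8
```

```text
pad_face [258.6  93.4] 0.68 clamp xy [51.7  2.1]
trigger_front [317.9 235. ] 0.74 clamp xy [-86.5  -0.8]
bracket [247.4  77.4] 0.9 clamp xy [81.8 -1.1]
tcp clamp [-127.    -0.6] z 130.10638807772852 F clamp [0.5 0.3] t 17.1833
```

carry_out(commands=[0,0.003,0,0,0,0.003,0,0,0,0.003,0,0,0,0.002,0,0,0,0.002,0,0,0,0,0,0])

```text
t: 17.68
tcp_pos: [595.2, -193.2, 130.2]
eef_rot: [0.992, 0.127, 0.0, -0.0]
contact_force: [-0.8, 2.6, 1.7]
opening: 91.9
finger_force: 1.5
```

```bash
python3 look.py w9; python3 - <<'E'
import cv2
a=cv2.imread("pics/w9.png")[210:340,20:180];cv2.imwrite("pics/w9c.png",cv2.resize(a,None,fx=4,fy=4,interpolation=cv2.INTER_CUBIC))
E
```

```text
trigger_front [317.7 221.2] 0.91 clamp xy [-92.4  -0.7]
tcp clamp [-139.7   -0.7] z 130.075693096359 F clamp [ 1.4 -1. ] t 17.8833
```

View pics/w9c.png

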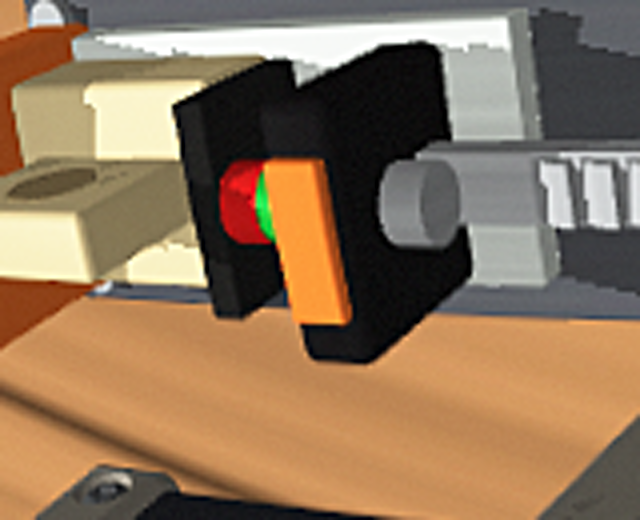

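The crop shows the pad against the foot and the rod little or not compressed. The 1.5 N force says this is still lost motion, so I keep pulling in small steps.

carry_out(commands=[0,0.002,0,0,0,0.002,0,0,0,0,0,0])

```text
t: 18.13
tcp_pos: [595.8, -195.3, 130.0]
eef_rot: [0.992, 0.127, -0.0, -0.002]
contact_force: [-1.7, 5.7, 5.0]
opening: 91.8
finger_force: 3.3
```

carry_out(commands=[0,0.0015,0,0,0,0,0,0])

```text
t: 18.3
tcp_pos: [595.9, -195.5, 129.9]
eef_rot: [0.992, 0.128, -0.001, -0.003]
contact_force: [-2.9, 8.2, 6.2]
opening: 91.8
finger_force: 4.5
```

carry_out(commands=[0,0.0015,0,0,0,0,0,0])

```text
t: 18.47
tcp_pos: [596.0, -195.8, 129.8]
eef_rot: [0.992, 0.128, -0.001, -0.004]
contact_force: [-4.3, 10.5, 7.7]
opening: 91.9
finger_force: 5.5
```

carry_out(commands=[0,0.002,0,0,0,0.002,0,0,0,0,0,0])

```text
t: 18.72
tcp_pos: [596.6, -197.6, 129.7]
eef_rot: [0.992, 0.129, -0.002, -0.006]
contact_force: [-6.2, 14.5, 9.8]
opening: 91.8
finger_force: 8.0
```

carry_out(commands=[0,0.002,0,0,0,0,0,0,0,0,0,0])

```text
t: 18.97
tcp_pos: [596.9, -198.5, 129.6]
eef_rot: [0.992, 0.129, -0.002, -0.007]
contact_force: [-5.9, 16.3, 11.8]
opening: 91.8
finger_force: 8.9
```

```bash
python3 look.py w10; python3 - <<'E'
import cv2
a=cv2.imread("pics/w10.png")[200:350,0:200];cv2.imwrite("pics/w10c.png",cv2.resize(a,None,fx=4,fy=4,interpolation=cv2.INTER_CUBIC))
E
```

```text
pad_face [254.8  75.3] 0.93 clamp xy [54.9  0.6]
trigger_front [318.8 224.7] 0.97 clamp xy [-99.8  -0.3]
bracket [244.4  64.5] 0.88 clamp xy [81.9 -2.1]
tcp clamp [-145.4   -1.1] z 129.6149905781618 F clamp [16.7  3.3] t 19.1667
```

View pics/w10c.png

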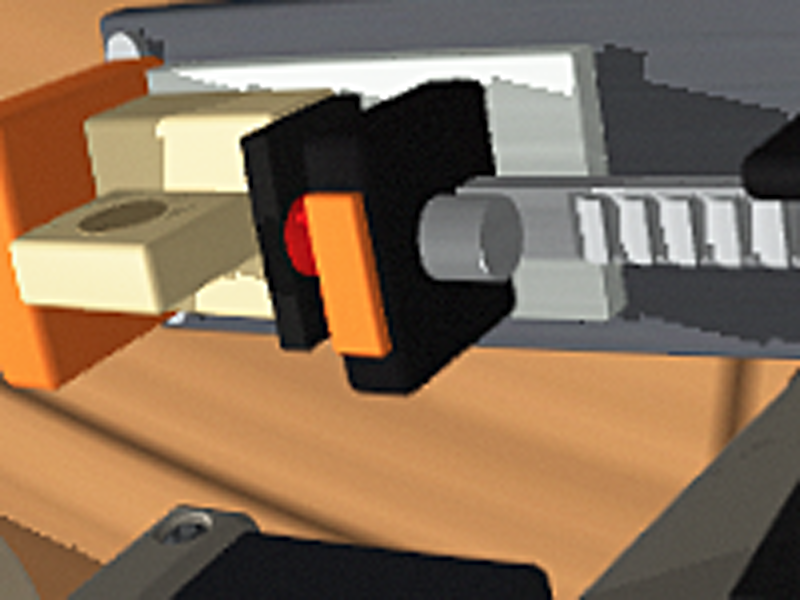

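The crop shows the foot at the stop and the rod mostly red between pad and jaw, so the jaw face seems to be in or near the green. I measure the gap by projecting the model.

```bash
python3 - <<'E'
from h import *
import scipy.optimize as so
P=manip.camera_params("wrist")
T=np.array(P["world_from_camera"]);print("cam",T[:3,3].round(0))
f=lambda x,y,z:np.array(proj("wrist",[*cl(x,y),z],P))
c=lambda p:((p[1])*4,(p[0]-200)*4)
show=lambda n,*q:print(n,np.round(c(f(*q))))
for y in(-30,30): show(f"stop top115 y{y}",115,y,72);show(f"stop base115 y{y}",115,y,22)
for y in(-22,22):
  for z in (22,46): show(f"foot far x115 y{y} z{z}",115,y,z);show(f"foot near x55 y{y} z{z}",55,y,z)
for px in(0,4,8,12):
  js=60+px
  for y in(-25,25): show(f"px{px} jaw front top y{y}",-35+js,y,70);show(f"px{px} jaw rear top y{y}",-51+js,y,70)
for y in(-22,22): show(f"pad face top y{y}",55,y,58);show(f"pad back top y{y}",47,y,58);show(f"pad back bottom y{y}",47,y,24)
E
```

```text
cam [ 677. -179.  280.]
stop top115 y-30 [-12. 115.]
stop base115 y-30 [138.  58.]
stop top115 y30 [ 51. 391.]
stop base115 y30 [185. 307.]
foot far x115 y-22 z22 [144.  92.]
foot near x55 y-22 z22 [335.  88.]
foot far x115 y-22 z46 [ 76. 120.]
foot near x55 y-22 z46 [268. 118.]
foot far x115 y22 z22 [178. 275.]
foot near x55 y22 z22 [368. 285.]
foot far x115 y22 z46 [115. 312.]
foot near x55 y22 z46 [307. 327.]
px0 jaw front top y-25 [310. 135.]
px0 jaw rear top y-25 [380. 135.]
px0 jaw front top y25 [360. 398.]
px0 jaw rear top y25 [429. 404.]
px4 jaw front top y-25 [293. 135.]
px4 jaw rear top y-25 [362. 135.]
px4 jaw front top y25 [344. 397.]
px4 jaw rear top y25 [411. 403.]
px8 jaw front top y-25 [277. 135.]
px8 jaw rear top y-25 [344. 135.]
px8 jaw front top y25 [328. 395.]
px8 jaw rear top y25 [394. 401.]
px12 jaw front top y-25 [261. 136.]
px12 jaw rear top y-25 [327. 135.]
px12 jaw front top y25 [312. 394.]
px12 jaw rear top y25 [377. 400.]
pad face top y-22 [232. 134.]
pad back top y-22 [262. 134.]
pad back bottom y-22 [359.  90.]
pad face top y22 [275. 349.]
pad back top y22 [304. 351.]
pad back bottom y22 [391. 290.]
```

Model comparison puts pad_press at about 5-6 mm, and the pull force (16.7 N) agrees. A little more will bring it near mid green.

carry_out(commands=[0,0.002,0,0,0,0.002,0,0,0,0,0,0,0,0,0,0])

```text
t: 19.5
tcp_pos: [597.6, -200.7, 129.5]
eef_rot: [0.992, 0.129, -0.003, -0.008]
contact_force: [-8.6, 19.4, 13.1]
opening: 91.9
finger_force: 10.9
```

```bash
python3 look.py w11; python3 - <<'E'
import cv2
a=cv2.imread("pics/w11.png")[220:310,20:140];cv2.imwrite("pics/w11c.png",cv2.resize(a,None,fx=6,fy=6,interpolation=cv2.INTER_CUBIC))
E
```

```text
pad_face [258.4  76.6] 0.77 clamp xy [52.6  4. ]
trigger_front [319.8 222.1] 0.57 clamp xy [-100.8    0.3]
bracket [248.4  59.8] 0.89 clamp xy [87.3  2. ]
tcp clamp [-147.7   -1.2] z 129.49819863001926 F clamp [20.1  3.8] t 19.7
```

View pics/w11c.png

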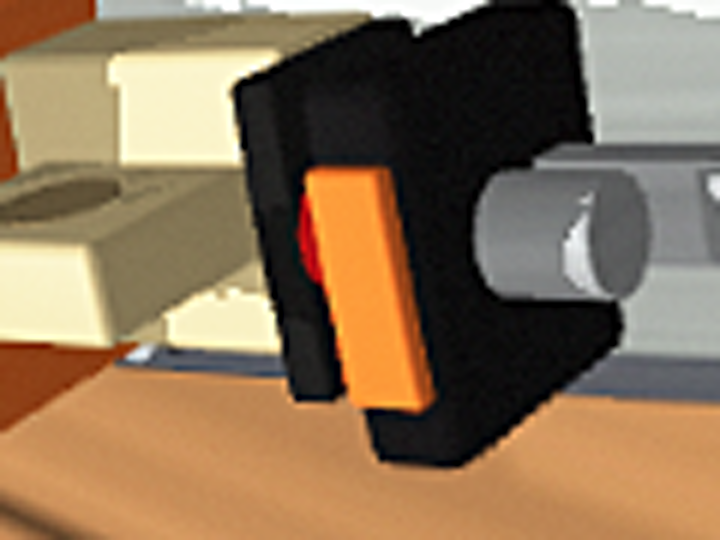

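Pad-to-jaw offset matches about 8 mm of press, and 20 N is the stated mid-green pull. I hold briefly to check it is steady.

carry_out(commands=[0,0,0,0,0,0,0,0,0,0,0,0,0,0,0,0,0,0,0,0,0,0,0,0])

```text
t: 20.2
tcp_pos: [597.6, -200.7, 129.5]
eef_rot: [0.992, 0.129, -0.003, -0.008]
contact_force: [-7.7, 18.5, 13.2]
opening: 92.2
finger_force: 10.8
```

```bash
python3 -c "
from h import *
s=manip.sense();print(s['tcp_pos'],s['contact_force'],s['qvel'].round(4))
if 17<np.hypot(*s['contact_force'][:2])<24: print(manip.finish_job())"
```

```text
[ 597.5927897  -200.69891981  129.4792536 ] [-7.71792582 18.46728205 13.1769733 ] [-0.0015  0.0001  0.0009 -0.0007  0.0006  0.0012 -0.0011]
the job is handed in; nothing more can be done
None
```

The job is handed in, with no verdict returned: the bracket stands on the bed, clamped against the stop with the pad pressed in about 8 mm (mid green, my estimate from the last picture and the 20 N pull), and the arm is holding the trigger squeezed.

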